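# Part a dowelled seat blank evenly with a wedge

## Robot

A 7-joint arm with a two-finger parallel gripper is mounted at the origin on the work surface. World frame = base frame: x ahead of the robot, y to its left, z up, the work surface at z = 0. Lengths are in mm, angles in rad, forces in N, time in s.
With the tool pointing down it reaches from about 425 to 1025 mm from the base axis. Payload 9.4 kg.
Tool frame: the origin (TCP) lies between the finger pads; the fingertips stand 22 mm ahead of it and the grasp point (between the pads) lies 3 mm ahead of it; x points along the fingers, y is the direction in which the jaws open and shut, and the axes are right-handed (so a half turn about x gives the same grasp; the last joint's range is limited). The gripper opens to 85 mm and grips with 20 to 120 N. Pads are 22 mm wide; open, the fingers measure 114 mm over their backs; the gripper's body (76 mm by 85 mm) begins 54 mm behind the grasp point. The pads swing forward as they close: fully open they stand 13 mm farther back than shut.
Start: joints at [1.096, 0.599, -0.003, 1.599, 0.002, 0.943, -0.08], TCP at [280.85, -668.392, 253.275] pointing down, gripper open.
Joint ranges: [-2.57, 2.57], [-0.35, 1.97], [-1.29, 1.29], [0.11, 2.56], [-1.05, 4.19], [0.11, 1.86], [-2.63, 2.63]. Speed limits (rad/s): [2.22, 2.22, 3.01, 3.01, 3.14, 3.14, 3.14].

## Interface

Orientations are given as a rotation vector (axis times angle).
In Python, from plant import bot gives the robot as it stands. Calls block until the motion is done:
- bot.move_to(position, orientation): joint-space move of the TCP to a pose.
- bot.servo_line(position, frame=None, velocity=150): straight line of the TCP; frame=None keeps the orientation; velocity is the mean speed in mm/s.
- bot.goto_joints(angles): joint-space move.
- bot.command_gripper(opening, newtons=None): opening from 0.0 (shut) to 1.0 (fully open); newtons is the grip in N (None keeps the last); returns when the fingers have stopped.
- bot.pause(seconds).
- bot.ik(position, orientation): joint angles nearest the present ones, or None.
- bot.sense(): the state.
- bot.camera(name): name is "scene" or "top" or "wrist"; returns the picture (384x512x3 uint8, red, green, blue); there is no depth.
- bot.camera_params(name): a dict with "fx", "fy", "cx", "cy" (pixels), "k1" (the pictures are not rectified: a ray, as slopes to the right and down, at radius r is drawn at 1 + k1 r^2 times it, then the intrinsics apply), "rvec" (rotation vector, rad) and "tvec" (3), from world to camera coordinates, as OpenCV has them. Camera axes: x right, y down, z forward; pixel columns grow to the right and rows downward; lengths in mm; the calibration is good to about 2 mm. A picture is of the moment at which its call begins: read the wrist's pose just before it. camera_params takes no time and is no camera call; for the wrist camera it gives the pose at the moment of the call.
A pose or a line that the arm cannot do raises bot.MotionError and nothing moves.
- bot.close_job(): hands the job in, once; it reports no verdict.
The state is a dict: "time_s": time; "joints": joint angles; "qd": joint speeds; "effort": joint torques, N m; "eef_pos": TCP position; "orientation": TCP orientation; "force": force on the tool from outside, world axes, zero at the start; "wrist_torque": the same for the moment, N m; "gripper_width": opening from 0.0 (shut) to 1.0 (fully open).
Only numpy, scipy, OpenCV 4.12 (cv2) and the standard library are available. Lean on these libraries where they do the work, as an engineer would, in place of code of your own. Each camera call takes 0.05 s, during which the arm holds its last target. There are 200 camera calls.

## Task

The two halves of this seat blank are dry-fitted on tight dowels; it was clamped down by eye, so feel for the seam. Take the wedge from its stand by its handle and work it down gently into the notches at the two ends of the seam, turn by turn and a little at a time, bearing on both halves, so that the loose half backs off evenly until the seam is about 10 mm open at both ends, and then put the wedge back in its stand. Move the halves with the wedge only, never lean on it hard (20 N on either half bruises the wood), never let the loose half go noticeably askew (a couple of degrees snaps the dowels), and leave the other things on the bench alone.

Things in the scene. Friction and masses are not known exactly. Their poses are not given: they have to be found in the camera images.
- jig: Fixed 10 mm baseboard, 300 (x) by 270 mm (y), under the blank, with two hold-downs that clamp one half and rise to 28 mm above the wood, 60 mm or more from the seam. Origin: on the bench, under its middle; x from the clamped half to the loose half, y along the seam to the left, z up. The blank was clamped on it by eye: its seam runs parallel to y, up to 5 mm to either side of the middle.
- mark_left (a point): Point on the baseboard's axes 100 mm left (+y) of its middle, level with the wood's top (60 mm above the bench): where the left notch would be if the blank were clamped dead true; the real seam may lie up to 5 mm to either side in x. Axes as jig.
- mark_right (a point): The same for the right notch, 100 mm right (-y) of the middle.
- fixed_half: Clamped half of the blank, immovable: 250 mm (y) by 100 (x) by 50 thick. Pose given: as if clamped dead true (see jig); origin mid-seam, underside. From 25 mm inboard of each notch point to the end, both halves' faces are cut back 1.7 mm, full height, with a 45 degree lead-in 5.5 mm wide and deep: a slot 3.4 mm wide (plus the opening), 14.4 mm at the mouth. Outer edge: rim 22 mm wide, 10 mm proud.
- loose_half: Loose half, mirrored, same form. Pose given: as if dead true and seam shut; it does not follow the half. It slides level in x on two tight dowels 78 mm left and right of the middle, each held by about 9 N of dry friction either way, no spring back. Pried at one notch it turns about the farther dowel: that end opens, the other stays nearly put.
- dowel_left (a joint): Opening of the seam at the left dowel (78 mm left of the middle), in m: 0 shut, as at the start, up to 0.03.
- dowel_right (a joint): Opening of the seam at the right dowel (78 mm right of the middle), in m, likewise.
- skew (a joint): How far the loose half is askew to the clamped one, in rad, about the vertical: 0 at the start, negative when the left end is open wider.
- wedge_handle (a point): Centre of the handle of the loose wooden wedge, to grasp: a block 34 mm (x) by 36 mm (y) by 50 mm high. z points up from tip to handle; the tip is 79 mm below this point. A half turn about z makes no difference. Weighs about 0.1 kg.
- wedge_tip (a point): Middle of the tip edge of the wedge; axes as wedge_handle. The blade below the handle is 54 mm long, 30 mm wide (y) and symmetrical, tapering evenly in x from 21.4 mm at the handle to 2 mm at the tip (thickness at a height h above the tip = 2 mm + 0.36 h).
- wedge: The whole wedge; origin at its tip, axes as wedge_tip.
- stand_slot (a point): Centre of the mouth of the slot, 26 mm (x) by 38 mm (y) and 64 mm deep, in the top of a fixed wooden stand 94 (x) by 100 (y) by 64 mm high. The wedge stands in it tip down, its handle's shoulders on the top of the stand: handle centre 25 mm above this point, x axes parallel within a few degrees.
- sanding_block: Bystander: cork sanding block 100 x 60 x 32 mm, origin under its centre.
- glue_pot: Bystander: closed glue pot, diameter 64 mm, 80 mm high, origin under its centre.
- mallet: Bystander: wooden mallet lying along its x, head 60 x 110 x 60 mm at +70 mm, handle reaching to -140 mm; origin on the bench.

How it is judged:
By the outcome, as a careful person would: the job done as asked, in the order asked, and still so for the second after the job is handed in, with the robot touching nothing.
It also fails if it takes over 72 s, if anything falls off the work surface, if the arm or the gripper's body presses on something with over 40 N, if the wrist force passes 120 N, or if a joint passes its speed limit or range.

## Working session

There is one attempt and no reset: what is moved stays moved. The work goes in short steps, each a Python script; the robot and the scene stay as the last script left them, time stands still between calls to the robot, and variables do not carry over. Pictures are saved under pics/ and viewed, about 8 in all and at most 12, crops included, and the job is handed in when it is done.

```bash
ls; mkdir -p pics; python3 - <<'E'
from plant import bot
import cv2,numpy as np
s=bot.sense();print({k:np.round(v,3) for k,v in s.items()})
ims=[]
for n in("scene","top","wrist"):
    p=bot.camera_params(n);print(n,p)
    im=bot.camera(n);cv2.imwrite(f"pics/{n}0.png",im[:,:,::-1])
E
```

```text
pics
{'time_s': np.float64(0.0), 'joints': array([ 1.096,  0.6  , -0.003,  1.6  ,  0.002,  0.943, -0.08 ]), 'qd': array([-0.001, -0.   ,  0.   ,  0.001, -0.002,  0.001, -0.001]), 'effort': array([-1.0000e-03, -7.7645e+01,  1.5650e+00, -2.5802e+01,  1.2000e-02,
        9.0000e-03, -0.0000e+00]), 'eef_pos': array([ 280.681, -667.982,  252.43 ]), 'orientation': array([ 2.003,  0.405, -2.004]), 'force': array([ 1.216,  0.094, -0.182]), 'wrist_torque': array([-0.018, -0.043,  0.101]), 'gripper_width': np.float64(0.997)}
scene {'fx': 466.3244624318542, 'fy': 466.3244624318542, 'cx': 254.06398630570152, 'cy': 190.51386217457483, 'k1': -0.1011921960936465, 'rvec': array([ 1.39446207,  2.28677284, -0.82517233]), 'tvec': array([ 269.14496635, -378.26070126, 1579.46483947])}
top {'fx': 480.77745973212075, 'fy': 480.77745973212075, 'cx': 259.71611089509827, 'cy': 198.03104033673435, 'k1': -0.1746822994675502, 'rvec': array([ 2.09921017, -2.1394209 ,  0.20815951]), 'tvec': array([  56.58020029,  609.3931409 , 1072.48251288])}
wrist {'fx': 293.2905223482681, 'fy': 293.2905223482681, 'cx': 255.12795988097506, 'cy': 194.60967745599436, 'k1': -0.04698957170470279, 'rvec': array([-2.40565988,  1.60015555,  0.23738149]), 'tvec': array([-725.40196928,  -36.81860279,  379.24781567])}
```

View pics/top0.png

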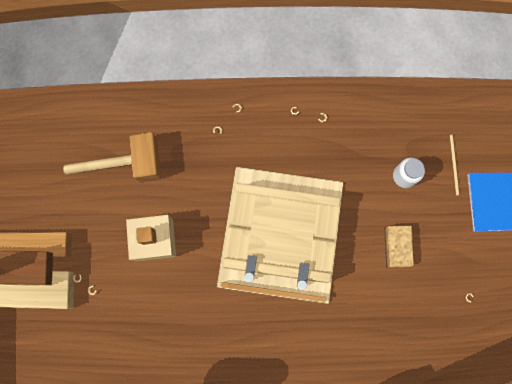

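View pics/scene0.png

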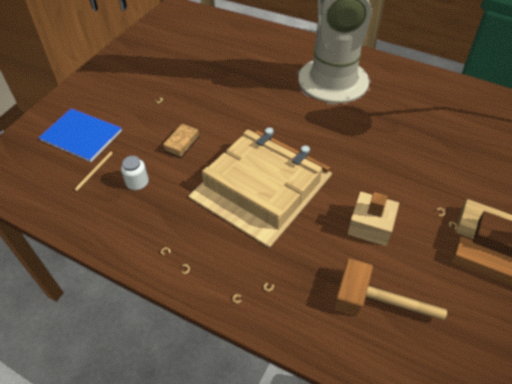

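Top view: stand with handle is at (147,236). The notches are at about (240,227) left and (323,239) right, the clamped half is nearest the robot (hold-downs at 250,268 and 303,275), and the mallet is at (143,157). The scene view agrees with this layout.

```bash
cat > h.py <<'E'
from plant import bot
import numpy as np,cv2
from scipy.spatial.transform import Rotation as R
def ray(p,uv):
    K=np.array([[p['fx'],0,p['cx']],[0,p['fy'],p['cy']],[0,0,1]])
    n=cv2.undistortPoints(np.array(uv,float).reshape(-1,1,2),K,np.array([p['k1'],0,0,0.]))[:,0]
    M=cv2.Rodrigues(np.array(p['rvec']))[0]
    d=np.c_[n,np.ones(len(n))]@M
    return -M.T@np.array(p['tvec']),d
def plane(p,uv,z):
    c,d=ray(p,uv);return c+d*((z-c[2])/d[:,2])[:,None]
def tri(p1,uv1,p2,uv2):
    out=[]
    c1,D1=ray(p1,uv1);c2,D2=ray(p2,uv2)
    for d1,d2 in zip(D1,D2):
        s=np.linalg.lstsq(np.c_[d1,-d2],c2-c1,rcond=None)[0]
        a,b=c1+s[0]*d1,c2+s[1]*d2;out.append([*((a+b)/2),np.linalg.norm(a-b)])
    return np.array(out)
def proj(p,X):
    K=np.array([[p['fx'],0,p['cx']],[0,p['fy'],p['cy']],[0,0,1]])
    return cv2.projectPoints(np.array(X,float).reshape(-1,3),np.array(p['rvec']),np.array(p['tvec']),K,np.array([p['k1'],0,0,0.]))[0][:,0]
def ori(yaw):
    # tool x down, tool y (jaws) horizontal at angle yaw from world x
    x=np.array([0,0,-1.]);y=np.array([np.cos(yaw),np.sin(yaw),0]);return R.from_matrix(np.c_[x,y,np.cross(x,y)]).as_rotvec()
E
python3 - <<'E'
from h import *
np.set_printoptions(precision=1,suppress=True)
p=bot.camera_params('top')
print('stand/handle',plane(p,[(146,235)],114),plane(p,[(128,218),(170,216),(175,257),(129,260)],64))
print('notch',plane(p,[(240,227),(323,239)],60))
print('board',plane(p,[(236,169),(343,183),(328,301),(219,289)],[10,10,10,10][0]))
s=bot.sense();M=R.from_rotvec(s['orientation']).as_matrix();print(M)
w=bot.camera_params('wrist');c,d=ray(w,[(w['cx'],w['cy'])]);print('cam',c,d,'in tool',M.T@(c-s['eef_pos']),M.T@d[0])
for yaw in (0,np.pi,-.1,-.1+np.pi):
  for pos in ([560,100,300],[560,-100,300],[560,250,100]):
    q=bot.ik(pos,ori(yaw));print(round(yaw,2),pos,None if q is None else np.round(q,2))
E
```

```text
stand/handle [[520.4 300.4 114. ]] [[567.4 356.6  64. ]
 [570.6 256.   64. ]
 [474.5 243.2  64. ]
 [468.5 351.6  64. ]]
notch [[ 542.4   92.2   60. ]
 [ 510.4 -100.2   60. ]]
board [[ 695.   102.6   10. ]
 [ 654.3 -163.1   10. ]
 [ 366.6 -113.4   10. ]
 [ 400.5  146.3   10. ]]
[[-0.   0.4 -0.9]
 [ 0.  -0.9 -0.4]
 [-1.  -0.   0. ]]
cam [ 348.8 -640.9  372.9] [[-0.3 -0.1 -1. ]] in tool [-120.3    1.2  -73.3] [ 1.  -0.   0.3]
0 [560, 100, 300] [ 0.1  0.4 -0.5  1.9  0.2  0.9 -0.5]
0 [560, -100, 300] [ 0.4  0.4 -0.4  1.9  0.2  0.9 -0.1]
0 [560, 250, 100] [-0.3  0.7 -0.3  2.   0.3  0.6 -0.8]
3.14 [560, 100, 300] [ 0.5  0.6 -1.1  1.9  0.6  1.1  2.3]
3.14 [560, -100, 300] [-0.6  0.6  1.1  1.9 -0.6  1.  -2.4]
3.14 [560, 250, 100] [ 0.1  0.9 -1.1  1.9  1.   1.   1.7]
-0.1 [560, 100, 300] [ 0.1  0.4 -0.5  1.9  0.2  0.9 -0.6]
-0.1 [560, -100, 300] [ 0.4  0.4 -0.4  1.9  0.2  0.9 -0.2]
-0.1 [560, 250, 100] [-0.3  0.7 -0.3  2.   0.3  0.5 -0.9]
3.04 [560, 100, 300] [ 0.5  0.6 -1.1  1.9  0.6  1.1  2.2]
3.04 [560, -100, 300] [-0.6  0.6  1.1  1.9 -0.6  1.  -2.5]
3.04 [560, 250, 100] [ 0.1  0.9 -1.1  1.9  1.   1.   1.6]
```

```bash
python3 - <<'E'
from h import *
import json
P=[];o=ori(-.165)
for i,(x,y) in enumerate([(520,-110),(535,30),(530,200),(520,320)]):
    bot.move_to([x,y,270],o); 
    p=bot.camera_params('wrist');im=bot.camera('wrist')
    cv2.imwrite(f'pics/w{i}.png',im[:,:,::-1])
    P.append({k:np.array(v).tolist() for k,v in p.items()})
    print(bot.sense()['time_s'],bot.sense()['eef_pos'])
json.dump(P,open('P.json','w'))
a=[cv2.imread(f'pics/w{i}.png') for i in range(4)]
cv2.imwrite('pics/m.png',cv2.resize(np.vstack([np.hstack(a[:2]),np.hstack(a[2:])]),(800,600),interpolation=cv2.INTER_AREA))
E
```

```text
2.375 [ 520.02564065 -111.09839301  269.8566391 ]
3.0417 [535.00902124  29.14586386 269.82023991]
3.8083 [530.44833009 198.13614236 269.7778918 ]
4.4083 [520.68656091 318.29970029 269.75526387]
```

View pics/m.png

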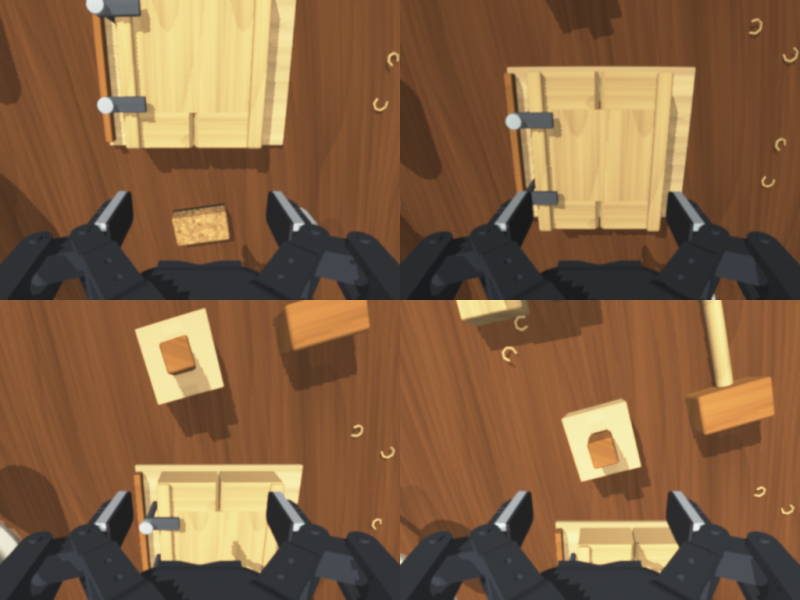

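Mosaic: w0 and w1 show the right notch, w1 and w2 the left notch, and w2 and w3 the stand with the handle. Next I'll view enlarged crops of these.

```bash
python3 - <<'E'
import cv2,numpy as np
C=[('w0',246,160),('w1',253,270),('w1',253,118),('w2',279,236),('w2',228,70),('w3',260,188)]
t=[]
for n,u,v in C:
    a=cv2.imread(f'pics/{n}.png');h=33 if u not in(228,260) else 66
    s=4 if h==33 else 2
    c=cv2.resize(a[max(v-h,0):v+h,u-h:u+h],None,fx=s,fy=s,interpolation=cv2.INTER_CUBIC);t.append(c)
cv2.imwrite('pics/c.png',np.vstack([np.hstack(t[:3]),np.hstack(t[3:])]))
E
```

```text
(no output)
```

View pics/c.png

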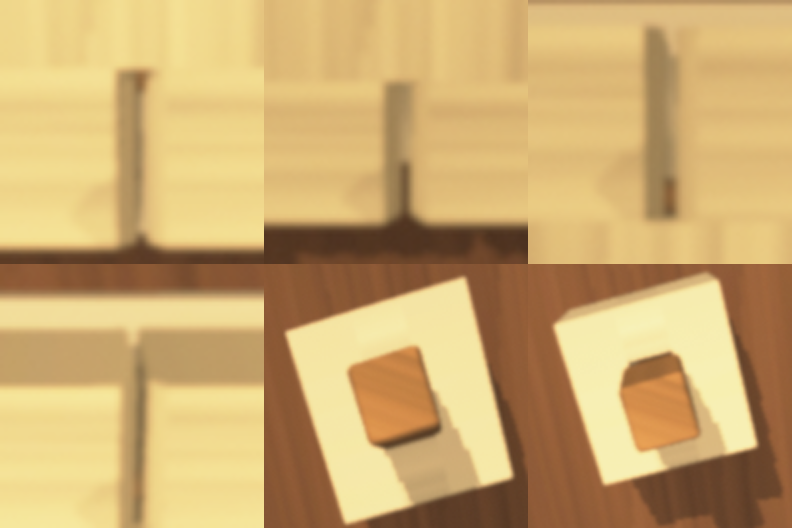

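Crops: the notch mouths have sharp left edges (crop 1 x≈118, y 72 to 246) with the throat at about 142. The handle tops and stand corners are clear in both stand views. I'll triangulate these.

```bash
python3 - <<'E'
from h import *
import json
np.set_printoptions(precision=1,suppress=True)
P=json.load(open('P.json'))
A=lambda pts,ox,oy,dx,s:[((x-dx)/s+ox,(y-264)/s+oy) for x,y in pts]
h2=A([(349,369),(417,347),(439,428),(372,444)],162,4,264,2);h3=A([(621,391),(682,372),(699,435),(639,451)],194,122,528,2)
s2=A([(286,331),(465,277),(513,478),(345,524)],162,4,264,2);s3=A([(554,325),(719,280),(757,447),(604,485)],194,122,528,2)
H=tri(P[2],h2,P[3],h3);S=tri(P[2],s2,P[3],s3);print(H,H.mean(0));print(S,S.mean(0))
for n,p,i in(('H',h2,2),('H',h3,3)):
    q=plane(P[i],p,114)[:,:2];print(n,q.mean(0),np.linalg.norm(np.roll(q,-1,0)-q,axis=1),np.arctan2(*(q[1]-q[0])[::-1]),np.arctan2(*(q[2]-q[3])[::-1]))
for p,i in((s2,2),(s3,3)):
    q=plane(P[i],p,64)[:,:2];print('S',q.mean(0),np.linalg.norm(np.roll(q,-1,0)-q,axis=1),np.arctan2(*(q[1]-q[0])[::-1]),np.arctan2(*(q[2]-q[3])[::-1]))
print('R inner',tri(P[0],[(242.5,144.5),(242.5,188.5)],P[1],[(250.25,257.5),(250.25,292.5)]))
print('L outer',tri(P[1],[(249.25,91.75)],P[2],[(276,233.2)]))
r0=plane(P[0],[(242.5,144.5),(242.5,188.5)],60);r1=plane(P[1],[(250.25,257.5),(250.25,292.5)],60)
l1=plane(P[1],[(249.25,139.5),(249.25,91.75)],60);l2=plane(P[2],[(276,233.2)],60)
print(r0,r1,l1,l2)
print('throat R',plane(P[0],[(248.5,187)],54),plane(P[1],[(255,292)],54),'L',plane(P[1],[(220+141/4,137)],54),plane(P[2],[(279.5,233)],54))
v=l1[1]-(r0[1]+r1[1])/2;print('yaw from edge',np.arctan2(-v[0],v[1]),np.linalg.norm(v))
E
```

```text
[[506.2 319.5 112.    0.2]
 [537.2 323.5 110.2   0.2]
 [540.8 288.8 107.4   0.2]
 [509.6 286.9 111.5   0.2]] [523.5 304.7 110.3   0.2]
[[472.  351.   65.    0.3]
 [565.6 360.   64.3   0.3]
 [575.1 260.   64.    0.2]
 [481.1 251.2  64.5   0.1]] [523.5 305.5  64.4   0.2]
H [523.6 304.2] [31.  34.6 30.8 32.6] 0.11787688956237313 0.05328911201685623
H [523.5 305.9] [31.  33.4 31.1 32.4] 0.14359767922600922 0.10983755276363553
S [523.4 305.6] [ 93.9 100.6  94.6 100.5] 0.09395860854741223 0.09280760814889671
S [523.4 305.5] [ 94.5 100.5  94.5 100.3] 0.09679625678326766 0.09485915258817311
R inner [[ 511.5  -78.    58.8    0.6]
 [ 502.6 -128.2   60.2    0.1]]
L outer [[543.5 117.7  57.4   0.5]]
[[ 511.8  -77.9   60. ]
 [ 502.6 -128.2   60. ]] [[ 511.3  -77.3   60. ]
 [ 502.5 -128.3   60. ]] [[535.1  67.7  60. ]
 [543.7 117.6  60. ]] [[543.2 118.9  60. ]]
throat R [[ 509.5 -129.2   54. ]] [[ 508.1 -132.8   54. ]] L [[542.1  68.7  54. ]] [[547.6 115.7  54. ]]
yaw from edge -0.16578430558480464 249.31006996198258
```

Seam mid comes out at about (530.1, −6.2) with yaw −0.166. End-to-end is 249.3 mm (should be 250), the wood top measures about 59 (60), and the stand is 94.3×100.5 at height 64.4. The stand centre is (523.4, 305.5), yaw 0.094. All of it is consistent, so I'll grasp.

```bash
cat >> h.py <<'E'
Y=-.166; XH=np.array([np.cos(Y),np.sin(Y),0]); YH=np.array([-np.sin(Y),np.cos(Y),0]); M0=np.array([530.1,-6.2,0])
def st():
    s=bot.sense();return s['eef_pos'],s['force'],s['time_s'],s
E
python3 - <<'E'
from h import *
import json
np.set_printoptions(precision=2,suppress=True)
o=ori(.1)
bot.move_to([523.5,305.3,160],o); bot.servo_line([523.5,305.3,95],velocity=120)
print(st()[:2])
bot.command_gripper(0.2,80); bot.pause(.2)
e,f,t,s=st();print('grasp',e,f,s['gripper_width'],t)
json.dump(e.tolist(),open('g.json','w'))
bot.servo_line([e[0],e[1],e[2]+70],velocity=120)
print(st()[:3])
L=M0+100*YH
bot.move_to([L[0],L[1],e[2]-10+68],ori(Y)); bot.pause(.3)
e,f,t,s=st();print(e,f,s['wrist_torque'],s['gripper_width'],t,L)
im=bot.camera('wrist');cv2.imwrite('pics/g.png',im[:,:,::-1])
E
```

```text
(array([523.9 , 305.85,  95.93]), array([ 0.64, -0.66,  0.06]))
grasp [523.74 305.37  95.58] [-1.46 -0.75  6.24] 0.387194799366096 6.3417
(array([523.52, 305.01, 165.07]), array([-1.07, -0.65, -0.93]), 7.0833)
[546.6   93.72 153.61] [-0.45  1.13 -0.83] [0.03 0.03 0.03] 0.3859596313989423 8.25 [546.62  92.43   0.  ]
```

View pics/g.png

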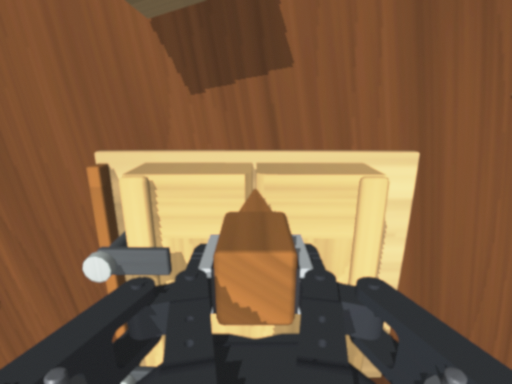

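The wedge is held square in the jaws, its tip just ahead of the left slot (about 255,200). Now a guarded first insertion at the left.

```bash
cat >> h.py <<'E'
TZ=85.58   # TCP z minus tip z
def opening(tz): return 2+.36*(54.5-tz)-3.4
def insert(side,ztip,xoff,v=25,step=1.0,log=True,zfast=57):
    """over the notch already; work down to sensed tip z, balancing the force along x"""
    f0=np.mean([(bot.pause(.03),st()[1])[1] for _ in range(4)],0)
    P=M0+side*100*YH
    def go(z,v):
        p=P+XH*xoff;bot.servo_line([p[0],p[1],z+TZ],velocity=v)
    go(zfast,70); z=zfast; r=None
    while True:
        e,f,t,s=st();f=f-f0;fx=f@XH;fy=f@YH;tz=e[2]-TZ
        if log:print(f'{t:.2f} cmd {z:.1f} tip {tz:.2f} x {(e-P)@XH:.2f} xo {xoff:.2f} fx {fx:.1f} fy {fy:.1f} fz {f[2]:.1f} ty {s["wrist_torque"]@YH:.2f}')
        if abs(fx)>11 or abs(fy)>11 or f[2]>26: print('STOP');break
        if tz<=ztip: break
        xoff+=np.clip(.08*fx,-.4,.4) if abs(fx)>1 else 0
        z-=min(step,max(.3,tz-ztip)) if f[2]<20 else 0
        go(z,v)
    return xoff
def out(side,xoff,ztip=66):
    P=M0+side*100*YH+XH*xoff;bot.servo_line([P[0],P[1],ztip+TZ],velocity=90)
E
python3 - <<'E'
from h import *
x=insert(1,47.5,0);print(x)
E
```

```text
8.74 cmd 57.0 tip 56.28 x -0.39 xo 0.00 fx 0.7 fy -0.1 fz 0.2 ty -0.04
8.99 cmd 56.0 tip 56.01 x 0.05 xo 0.00 fx -0.4 fy -0.5 fz 0.4 ty -0.00
9.24 cmd 55.0 tip 55.04 x 0.03 xo 0.00 fx -0.2 fy -0.4 fz -0.1 ty -0.03
9.49 cmd 54.0 tip 53.97 x 0.00 xo 0.00 fx 0.5 fy 0.7 fz -0.1 ty -0.03
9.74 cmd 53.0 tip 52.89 x -0.14 xo 0.00 fx -0.5 fy 0.2 fz -0.6 ty 0.15
9.99 cmd 52.0 tip 51.90 x -0.22 xo 0.00 fx -0.6 fy -0.1 fz -0.9 ty 0.33
10.24 cmd 51.0 tip 50.88 x -0.29 xo 0.00 fx -2.3 fy 0.1 fz 0.1 ty 0.55
10.49 cmd 50.0 tip 49.89 x -0.41 xo -0.19 fx -2.4 fy -0.3 fz 0.4 ty 0.68
10.74 cmd 49.0 tip 48.90 x -0.59 xo -0.38 fx -2.9 fy -0.1 fz 1.1 ty 0.88
10.99 cmd 48.0 tip 47.97 x -0.67 xo -0.61 fx -3.4 fy 0.6 fz 1.1 ty 0.88
11.24 cmd 47.5 tip 47.67 x -0.70 xo -0.88 fx -2.5 fy -0.1 fz 4.8 ty 0.75
11.49 cmd 47.2 tip 47.51 x -0.73 xo -1.08 fx -2.7 fy -0.4 fz 5.8 ty 0.72
11.74 cmd 46.9 tip 47.33 x -0.75 xo -1.30 fx -1.8 fy -0.5 fz 7.7 ty 0.66
-1.2958003863310816
```

```bash
sed -i 's/xoff+=np.clip(.08\*fx,-.4,.4) if abs(fx)>1 else 0/xoff+=np.clip(.12*fx,-.5,.5) if abs(fx)>.8 else 0/; s/f0=np.mean.*$/f0=np.mean([(bot.pause(.03),st()[1])[1] for _ in range(4)],0) if F0 is None else np.array(F0)/; s/zfast=57):/zfast=57,F0=None):/; s/^    def go(z,v)/    print("bias",f0)\n    def go(z,v)/; s/    go(zfast,70); z=zfast; r=None/    z=zfast\n    if F0 is None: go(z,70)/' h.py
python3 - <<'E'
from h import *
np.set_printoptions(precision=2,suppress=True)
x=insert(1,43.5,-1.3,F0=[-.6,.0,-.85],zfast=46.9)
out(1,x);L=M0-100*YH
print(st()[:3])
bot.servo_line([*(L+XH*(-.8))[:2],66+TZ],velocity=250)
print(st()[:3])
x=insert(-1,43.5,-.8,zfast=56)
print(x)
E
```

```text
bias [-0.6   0.   -0.85]
11.74 cmd 46.9 tip 47.33 x -0.75 xo -1.30 fx -1.5 fy -0.4 fz 7.8 ty 0.66
11.99 cmd 45.9 tip 46.48 x -0.69 xo -1.48 fx -0.7 fy 0.4 fz 8.6 ty 0.64
12.24 cmd 44.9 tip 45.62 x -0.53 xo -1.48 fx -1.1 fy -0.4 fz 9.6 ty 0.53
12.49 cmd 43.9 tip 44.71 x -0.45 xo -1.61 fx -0.6 fy -0.8 fz 10.1 ty 0.46
12.74 cmd 42.9 tip 43.78 x -0.33 xo -1.61 fx -0.9 fy 0.2 fz 10.9 ty 0.38
12.99 cmd 42.6 tip 43.60 x -0.30 xo -1.73 fx 0.3 fy -0.0 fz 10.7 ty 0.34
13.24 cmd 42.3 tip 43.36 x -0.27 xo -1.73 fx -0.5 fy -0.4 fz 11.9 ty 0.34
(array([545.31,  92.58, 151.75]), array([-0.02,  0.2 , -1.25]), 13.6583)
(array([ 513.05, -103.42,  151.5 ]), array([ 0.7 , -0.25, -1.12]), 14.6083)
bias [-0.11  0.48 -1.35]
15.03 cmd 56.0 tip 55.33 x -1.20 xo -0.80 fx 0.2 fy -0.1 fz 0.6 ty 0.08
15.28 cmd 55.0 tip 54.98 x -0.77 xo -0.80 fx -0.1 fy -0.3 fz 0.1 ty 0.07
15.53 cmd 54.0 tip 54.02 x -0.77 xo -0.80 fx 0.7 fy -0.5 fz -0.2 ty 0.02
15.78 cmd 53.0 tip 52.97 x -0.83 xo -0.80 fx -0.4 fy -0.1 fz -0.3 ty 0.00
16.03 cmd 52.0 tip 51.94 x -0.84 xo -0.80 fx 0.6 fy -0.9 fz -0.1 ty 0.04
16.28 cmd 51.0 tip 50.93 x -0.84 xo -0.80 fx 0.4 fy -0.7 fz 0.4 ty -0.05
16.53 cmd 50.0 tip 49.94 x -0.83 xo -0.80 fx 0.6 fy -0.8 fz 0.3 ty 0.08
16.78 cmd 49.0 tip 49.11 x -0.78 xo -0.80 fx -0.7 fy -0.0 fz 3.7 ty 0.21
17.03 cmd 48.0 tip 48.32 x -0.67 xo -0.80 fx -0.3 fy -0.0 fz 6.6 ty 0.42
17.28 cmd 47.0 tip 47.44 x -0.59 xo -0.80 fx -0.8 fy -0.0 fz 8.5 ty 0.41
17.53 cmd 46.0 tip 46.58 x -0.41 xo -0.80 fx -1.0 fy -0.7 fz 9.7 ty 0.36
17.78 cmd 45.0 tip 45.68 x -0.34 xo -0.93 fx -1.2 fy -1.0 fz 10.4 ty 0.32
18.03 cmd 44.0 tip 44.76 x -0.23 xo -1.06 fx -0.9 fy -0.4 fz 11.2 ty 0.24
18.28 cmd 43.0 tip 43.85 x -0.10 xo -1.17 fx -0.7 fy -1.3 fz 11.7 ty 0.05
18.53 cmd 42.6 tip 43.60 x -0.03 xo -1.17 fx 0.1 fy -0.2 fz 13.0 ty 0.08
18.78 cmd 42.3 tip 43.35 x -0.00 xo -1.17 fx -0.6 fy -0.8 fz 12.8 ty 0.11
-1.1684478074971598
```

```bash
cat >> h.py <<'E'
def turn(side,zt,x,zf):
    P=M0+side*100*YH+XH*x
    e=st()[0]
    if np.linalg.norm((e-P)[:2])>50: bot.servo_line([*P[:2],66+TZ],velocity=250)
    xo=insert(side,zt,x,zfast=zf)
    e=st()[0];xs=(e-M0)@XH
    out(side,xs);print('side',side,'x',xs,'t',st()[2]);return xs
E
python3 - <<'E'
from h import *
np.set_printoptions(precision=2,suppress=True)
out(-1,0)
xl=turn(1,39.1,-.3,47)
xr=turn(-1,34.7,0,46.5)
E
```

```text
bias [-0.18 -0.39 -1.34]
20.71 cmd 47.0 tip 46.32 x -0.38 xo -0.30 fx 0.8 fy -0.2 fz -0.0 ty -0.19
20.96 cmd 46.0 tip 46.03 x -0.37 xo -0.20 fx 0.0 fy 0.4 fz -0.0 ty -0.02
21.21 cmd 45.0 tip 45.20 x -0.26 xo -0.20 fx -0.9 fy 0.0 fz 2.4 ty 0.16
21.46 cmd 44.0 tip 44.36 x -0.19 xo -0.31 fx -1.7 fy 1.3 fz 7.0 ty 0.28
21.71 cmd 43.0 tip 43.63 x -0.17 xo -0.51 fx -0.7 fy -0.1 fz 8.7 ty 0.36
21.96 cmd 42.0 tip 42.77 x -0.00 xo -0.51 fx -1.2 fy -0.5 fz 9.2 ty 0.35
22.21 cmd 41.0 tip 41.89 x 0.08 xo -0.66 fx -0.7 fy -0.5 fz 11.6 ty 0.19
22.46 cmd 40.0 tip 41.00 x 0.23 xo -0.66 fx -0.9 fy -0.3 fz 12.2 ty 0.11
22.71 cmd 39.0 tip 40.07 x 0.32 xo -0.77 fx 1.1 fy -0.1 fz 11.9 ty -0.05
22.96 cmd 38.0 tip 39.12 x 0.48 xo -0.65 fx 0.5 fy 0.3 fz 12.3 ty 0.04
23.21 cmd 37.7 tip 38.91 x 0.54 xo -0.65 fx 0.5 fy 1.5 fz 12.4 ty -0.01
side 1 x 0.5446375460193715 t 23.675
bias [ 0.35  0.4  -1.01]
25.18 cmd 46.5 tip 45.91 x -0.04 xo 0.00 fx 0.3 fy -0.3 fz 0.4 ty -0.11
25.43 cmd 45.5 tip 45.57 x -0.09 xo 0.00 fx -0.6 fy -0.7 fz -0.6 ty -0.14
25.68 cmd 44.5 tip 44.70 x -0.00 xo 0.00 fx -1.2 fy -1.2 fz 3.0 ty 0
[... 215 characters left out ...]
 0.17
26.68 cmd 40.5 tip 41.33 x 0.40 xo -0.44 fx -0.6 fy -0.8 fz 11.5 ty 0.03
26.93 cmd 39.5 tip 40.39 x 0.53 xo -0.44 fx -0.2 fy -0.3 fz 10.9 ty -0.03
27.18 cmd 38.5 tip 39.47 x 0.68 xo -0.44 fx 0.8 fy -0.1 fz 12.2 ty -0.07
27.43 cmd 37.5 tip 38.51 x 0.82 xo -0.44 fx 0.1 fy -0.8 fz 12.6 ty -0.13
27.68 cmd 36.5 tip 37.56 x 0.94 xo -0.44 fx 0.2 fy -0.6 fz 11.1 ty -0.18
27.93 cmd 35.5 tip 36.62 x 1.09 xo -0.44 fx -0.0 fy -0.4 fz 12.7 ty -0.28
28.18 cmd 34.5 tip 35.65 x 1.25 xo -0.44 fx 0.7 fy -1.4 fz 13.0 ty -0.32
28.43 cmd 33.5 tip 34.76 x 1.42 xo -0.44 fx 1.6 fy -0.7 fz 13.0 ty -0.40
28.68 cmd 33.2 tip 34.46 x 1.47 xo -0.24 fx 0.5 fy -1.0 fz 14.1 ty -0.23
side -1 x 1.4700374470906532 t 29.2
```

```bash
python3 - <<'E'
from h import *
np.set_printoptions(precision=2,suppress=True)
xl=turn(1,30.3,.45,43)
xr=turn(-1,25.8,1.4,38.5)
E
```

```text
bias [ 0.08 -0.35 -1.47]
30.76 cmd 43.0 tip 42.33 x 0.37 xo 0.45 fx 0.6 fy -1.0 fz 0.3 ty -0.24
31.01 cmd 42.0 tip 42.04 x 0.29 xo 0.45 fx 0.9 fy 0.1 fz -0.9 ty -0.10
31.26 cmd 41.0 tip 41.21 x 0.46 xo 0.55 fx -1.1 fy 0.1 fz 3.3 ty 0.27
31.51 cmd 40.0 tip 40.40 x 0.49 xo 0.42 fx -1.8 fy 0.0 fz 5.9 ty 0.32
31.76 cmd 39.0 tip 39.63 x 0.57 xo 0.20 fx -2.1 fy -0.6 fz 8.9 ty 0.26
32.01 cmd 38.0 tip 38.86 x 0.67 xo -0.04 fx 0.0 fy -0.3 fz 10.1 ty 0.15
32.26 cmd 37.0 tip 37.94 x 0.77 xo -0.04 fx -1.0 fy -0.3 fz 10.7 ty 0.16
32.51 cmd 36.0 tip 37.04 x 0.89 xo -0.17 fx 0.3 fy 0.0 fz 11.5 ty -0.07
32.76 cmd 35.0 tip 36.12 x 1.03 xo -0.17 fx -0.2 fy -1.2 fz 13.4 ty -0.07
33.01 cmd 34.0 tip 35.18 x 1.17 xo -0.17 fx 0.7 fy -0.2 fz 11.7 ty -0.15
33.26 cmd 33.0 tip 34.26 x 1.34 xo -0.17 fx 0.7 fy 1.0 fz 12.3 ty -0.12
33.51 cmd 32.0 tip 33.32 x 1.46 xo -0.17 fx 0.5 fy -0.3 fz 11.9 ty -0.26
33.76 cmd 31.0 tip 32.41 x 1.59 xo -0.17 fx 0.7 fy 0.5 fz 13.8 ty -0.38
34.01 cmd 30.0 tip 31.45 x 1.76 xo -0.17 fx 1.7 fy -0.4 fz 13.7 ty -0.43
34.26 cmd 29.0 tip 30.43 x 1.93 xo 0.03 fx 0.7 fy -0.1 fz 13.1 ty -0
[... 621 characters left out ...]
fz 11.5 ty 0.13
38.45 cmd 31.5 tip 32.27 x 2.09 xo 1.48 fx 0.7 fy -1.5 fz 11.8 ty 0.09
38.70 cmd 30.5 tip 31.30 x 2.22 xo 1.48 fx 0.6 fy -0.2 fz 12.0 ty 0.05
38.95 cmd 29.5 tip 30.37 x 2.35 xo 1.48 fx 0.8 fy -0.3 fz 11.6 ty -0.03
39.20 cmd 28.5 tip 29.42 x 2.51 xo 1.48 fx 0.5 fy -1.6 fz 11.8 ty -0.07
39.45 cmd 27.5 tip 28.47 x 2.67 xo 1.48 fx 1.2 fy -1.5 fz 13.0 ty -0.16
39.70 cmd 26.5 tip 27.47 x 2.81 xo 1.63 fx 0.8 fy -0.4 fz 12.7 ty -0.18
39.95 cmd 25.5 tip 26.55 x 3.00 xo 1.63 fx 1.3 fy -0.7 fz 12.5 ty -0.24
40.20 cmd 24.8 tip 25.80 x 3.13 xo 1.79 fx 1.4 fy -0.1 fz 12.8 ty -0.23
40.45 cmd 24.5 tip 25.51 x 3.20 xo 1.95 fx 0.4 fy -0.7 fz 13.7 ty -0.09
side -1 x 3.2003737431247554 t 41.0583
```

```bash
python3 - <<'E'
from h import *
import json
np.set_printoptions(precision=2,suppress=True)
xl=turn(1,21.6,1.95,34.5)
p=bot.camera_params('wrist');im=bot.camera('wrist');cv2.imwrite('pics/v1.png',im[:,:,::-1])
json.dump({k:np.array(v).tolist() for k,v in p.items()},open('v1.json','w'))
print(proj(p,[M0+125*YH+[0,0,60],M0+75*YH+[0,0,60]]))
cv2.imwrite('pics/v1c.png',cv2.resize(im[130:220,200:320,::-1],None,fx=6,fy=6,interpolation=cv2.INTER_CUBIC))
E
```

```text
bias [-0.14 -0.38 -0.19]
42.74 cmd 34.5 tip 34.06 x 1.82 xo 1.95 fx 0.9 fy -0.1 fz -1.9 ty -0.21
42.99 cmd 33.5 tip 33.64 x 1.88 xo 2.05 fx 0.1 fy 0.2 fz -2.7 ty -0.05
43.24 cmd 32.5 tip 32.73 x 1.99 xo 2.05 fx -0.8 fy 0.5 fz 2.3 ty 0.32
43.49 cmd 31.5 tip 31.88 x 2.05 xo 1.96 fx -0.5 fy -0.0 fz 6.3 ty 0.35
43.74 cmd 30.5 tip 31.06 x 2.18 xo 1.96 fx -1.4 fy -0.0 fz 7.4 ty 0.41
43.99 cmd 29.5 tip 30.20 x 2.26 xo 1.79 fx -1.1 fy -0.3 fz 9.0 ty 0.31
44.24 cmd 28.5 tip 29.34 x 2.38 xo 1.66 fx -0.7 fy -0.6 fz 9.8 ty 0.17
44.49 cmd 27.5 tip 28.40 x 2.52 xo 1.66 fx 0.2 fy -0.1 fz 10.2 ty 0.10
44.74 cmd 26.5 tip 27.50 x 2.70 xo 1.66 fx -0.2 fy -0.5 fz 10.4 ty 0.11
44.99 cmd 25.5 tip 26.56 x 2.82 xo 1.66 fx -0.1 fy -0.4 fz 10.3 ty -0.01
45.24 cmd 24.5 tip 25.62 x 2.93 xo 1.66 fx 0.0 fy 0.0 fz 10.6 ty -0.05
45.49 cmd 23.5 tip 24.69 x 3.11 xo 1.66 fx 0.2 fy 0.3 fz 10.3 ty -0.15
45.74 cmd 22.5 tip 23.73 x 3.22 xo 1.66 fx 1.5 fy 0.6 fz 12.8 ty -0.21
45.99 cmd 21.5 tip 22.77 x 3.39 xo 1.84 fx 0.1 fy -0.6 fz 12.0 ty -0.25
46.24 cmd 20.5 tip 21.82 x 3.57 xo 1.84 fx 1.1 fy -0.3 fz 11.8 ty -0.35
46.49 cmd 20.2 tip 21.57 x 3.66 xo 1.97 fx 1.1 fy 0.5 fz 12.1 ty -0.18
side 1 x 3.6619454109308736 t 47.15
[[249.93 172.97]
 [250.34 235.14]]
```

View pics/v1c.png

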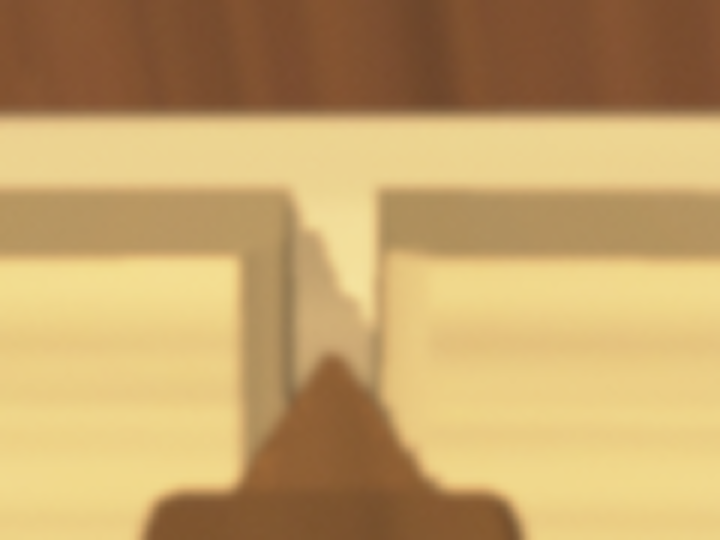

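```bash
python3 - <<'E'
from h import *
import json
p=json.load(open('v1.json'))
for a,b,y,z in((290,379,188,10),(240,430,256,60),(291,383,256,54.5),(240,385,256,60)):
    q=plane(p,[(200+a/6,130+y/6),(200+b/6,130+y/6)],z);print(z,np.round(q-M0,1).tolist(),((q[1]-q[0])@XH).round(2),((q-M0)@XH).round(2))
E
```

```text
10 [[18.3, 123.2, 10.0], [31.5, 121.0, 10.0]] 13.37 [-2.29 11.09]
60 [[13.5, 124.7, 60.0], [36.5, 120.8, 60.0]] 23.35 [-7.32 16.03]
54.5 [[19.3, 122.5, 54.5], [30.8, 120.6, 54.5]] 11.6 [-1.18 10.42]
60 [[13.5, 124.7, 60.0], [31.0, 121.8, 60.0]] 17.82 [-7.32 10.5 ]
```

Left end measures 13.4 mm between the throat edges at the board, which is about 10.0 mm of opening. Now the last turn at the right.

```bash
python3 - <<'E'
from h import *
import json
np.set_printoptions(precision=2,suppress=True)
xr=turn(-1,21.6,3.15,30)
p=bot.camera_params('wrist');im=bot.camera('wrist');cv2.imwrite('pics/v2.png',im[:,:,::-1])
json.dump({k:np.array(v).tolist() for k,v in p.items()},open('v2.json','w'))
g=json.load(open('g.json'))
bot.servo_line([*(M0+XH*3+YH*60)[:2],158],velocity=250)
bot.move_to([g[0],g[1],170],ori(.1));bot.pause(.25)
e,f0,t,_=st();print(e,f0,t)
bot.servo_line([g[0],g[1],103],velocity=90);bot.pause(.1)
e,f,t,_=st();print(e,f-f0,t)
E
```

```text
bias [ 0.56 -0.04 -1.22]
48.95 cmd 30.0 tip 29.70 x 2.92 xo 3.15 fx -0.6 fy 0.1 fz -0.4 ty 0.08
49.20 cmd 29.0 tip 29.21 x 3.07 xo 3.15 fx -0.7 fy -0.2 fz 0.9 ty -0.08
49.45 cmd 28.0 tip 28.07 x 3.08 xo 3.15 fx -1.0 fy -0.3 fz 0.8 ty 0.12
49.70 cmd 27.0 tip 27.20 x 3.11 xo 3.03 fx -1.9 fy -1.5 fz 4.7 ty 0.28
49.95 cmd 26.0 tip 26.43 x 3.18 xo 2.81 fx -2.3 fy 0.6 fz 7.9 ty 0.25
50.20 cmd 25.0 tip 25.62 x 3.27 xo 2.53 fx -0.6 fy -0.8 fz 10.2 ty 0.14
50.45 cmd 24.0 tip 24.72 x 3.41 xo 2.53 fx -0.5 fy 0.1 fz 10.8 ty 0.08
50.70 cmd 23.0 tip 23.80 x 3.54 xo 2.53 fx -2.0 fy -0.3 fz 11.2 ty 0.04
50.95 cmd 22.0 tip 22.92 x 3.68 xo 2.29 fx -0.7 fy 0.5 fz 11.0 ty -0.11
51.20 cmd 21.0 tip 21.97 x 3.80 xo 2.29 fx 0.9 fy -0.2 fz 13.0 ty -0.15
51.45 cmd 20.6 tip 21.67 x 3.91 xo 2.40 fx -0.3 fy -0.7 fz 13.1 ty -0.11
51.70 cmd 20.3 tip 21.42 x 3.92 xo 2.40 fx 0.0 fy -0.7 fz 14.6 ty -0.09
side -1 x 3.9240522023999374 t 52.3583
[524.4  303.75 169.96] [-0.25 -0.16 -1.75] 54.45
[524.04 305.61 103.66] [0.84 0.68 0.66] 55.4417
```

```bash
python3 - <<'E'
from h import *
import json
np.set_printoptions(precision=2,suppress=True)
g=json.load(open('g.json'));e,f0,t,_=st()
for z in np.arange(99,93.5,-1):
    bot.servo_line([g[0],g[1],z],velocity=30);e,f,t,_=st();print(z,e,f-f0)
    if (f-f0)[2]>4: break
bot.command_gripper(1.0);bot.pause(.1);print(st()[:3],st()[3]['gripper_width'])
bot.servo_line([g[0],g[1],175],velocity=130)
def pic(n):
    p=bot.camera_params('wrist');im=bot.camera('wrist');cv2.imwrite(f'pics/{n}.png',im[:,:,::-1])
    json.dump({k:np.array(v).tolist() for k,v in p.items()},open(f'{n}.json','w'));return im[:,:,::-1]
bot.move_to([530,200,270],ori(Y));bot.pause(.15);a=pic('e1')
bot.move_to([535,30,270],ori(Y));bot.pause(.15);b=pic('e2')
print(st()[2])
i=cv2.resize
c=i(b[60:330,200:310],None,fx=2.2,fy=2.2,interpolation=cv2.INTER_CUBIC)
v=np.zeros((594,800,3),np.uint8);v[:c.shape[0],:c.shape[1]]=c;d=i(a,(512,384));v[:384,260:772]=d
cv2.imwrite('pics/e.png',v)
E
```

```text
99.0 [523.71 305.26  98.96] [-0.71 -0.05 -0.18]
98.0 [523.72 305.38  97.98] [-0.33 -0.06  0.24]
97.0 [523.72 305.36  96.94] [-1.12 -0.9   0.19]
96.0 [523.73 305.33  95.92] [ 0.32 -0.34 -0.72]
95.0 [523.8  305.42  95.62] [-1.2  -1.58  6.95]
(array([523.75, 305.38,  94.96]), array([-0.25,  0.5 ,  0.35]), 57.3833) 1.0002368967944961
59.8917
```

View pics/e.png

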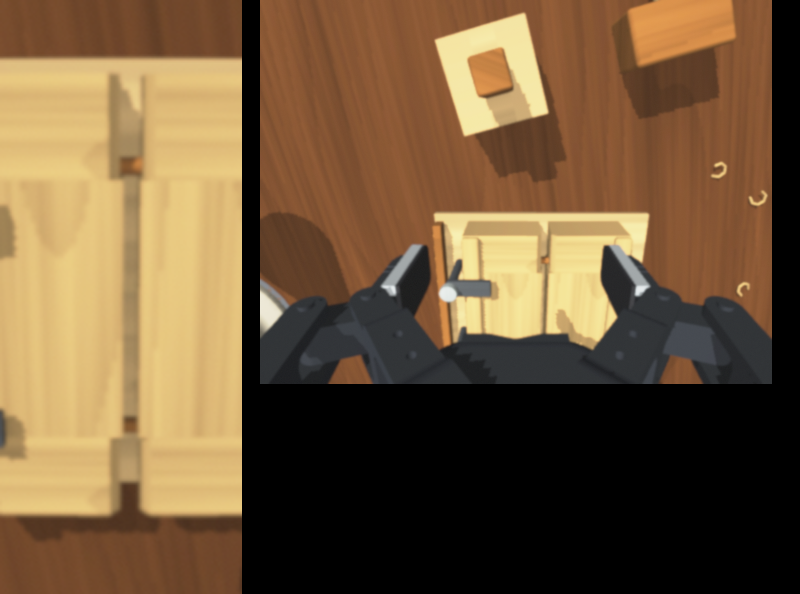

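```bash
python3 - <<'E'
from h import *
import json
p=json.load(open('e2.json'));im=cv2.imread('pics/e2.png').astype(float).mean(2)
for y in (70,50,30,0,-30,-50,-70):
    # sample along jig x at z=60 on this row
    xs=np.arange(-12,24,.25)
    uv=np.mean([proj(p,[M0+XH*x+YH*(y+d)+[0,0,60] for x in xs]) for d in(0,)],0).astype(np.float32)
    pr=np.mean([cv2.remap(im.astype(np.float32),uv[None,:,0],uv[None,:,1]+k,cv2.INTER_LINEAR)[0] for k in(-3,-1.5,0,1.5,3)],0)
    g=np.gradient(pr);a=np.argmin(g);b=np.argmax(g)
    mn=pr[min(a,b):max(a,b)].min();hi=np.median(pr);th=(mn+hi)/2;w=np.where(pr<th)[0]
    print(y,'grad',xs[a],xs[b],xs[b]-xs[a],'half',xs[w[0]],xs[w[-1]],len(w)*.25)
E
```

```text
70 grad -0.75 8.75 9.5 half 0.0 8.5 8.75
50 grad -0.25 9.0 9.25 half -0.25 8.25 8.75
30 grad -0.25 8.75 9.0 half -0.25 8.25 8.75
0 grad 0.0 7.75 7.75 half -0.75 8.25 9.25
-30 grad -0.5 9.0 9.5 half -0.25 8.5 9.0
-50 grad 0.0 8.75 8.75 half -0.25 8.75 9.25
-70 grad -0.5 8.5 9.0 half -0.5 8.5 9.25
```

```bash
python3 -c "
from plant import bot
print(bot.sense()['time_s']);bot.close_job()"
```

```text
59.8917
the job is handed in; nothing more can be done
```

I opened the seam to roughly 9–10 mm at both ends, put the wedge back in its stand, and handed the job in at 59.9 s of the 72 s allowed. I worked it down in eight alternating turns (left, right, and so on), adjusting sideways by feel so it bore on both halves.

- **Forces:** the wedge's vertical load reached about 15 N in total, shared by the two halves. The net sideways force stayed within 3.4 N. From those I estimate about 10 N on each half, well under the 20 N limit; the force on each half was not measured directly.
- **Skew:** I kept the ends within about 2.5 mm of each other, so the loose half should have been under about 0.8° askew. This comes from the wedge depths, not from a direct measurement.
- **Final opening:** the checks disagree by under 1 mm:

| Check | Opening |
|---|---|
| Wedge depth | about 9.7 mm left, 10.0 mm right |
| Close view of the left end, before the last right-hand turn | 10.0 mm |
| Final overhead view along the middle of the seam | about 9 mm (individual readings 7.75–9.5), the same at both ends |

I did not take a second close view of the two ends after the last turn, and there was too little time left to pry further.

- **Wedge in stand:** it touched down at the same height as when I picked it up (95.62 against 95.58 mm). The last picture shows it upright and centred in the stand, with the gripper clear.
- **Other things on the bench:** the arm never went near the mallet, glue pot or sanding block. I did not check their positions again at the end.

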